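# Set out the paint pots by the figurines

### The arm

A 6-joint arm with a two-finger parallel gripper is mounted at the origin on the work surface. World frame = base frame: x ahead of the robot, y to its left, z up, the work surface at z = 0. Lengths are in m, angles in rad, forces in N, time in s.
With the tool pointing down it reaches from about 0.3 to 0.875 m from the base axis. Payload 4.2 kg.
Tool frame: the origin (TCP) lies midway between the tips of the shut fingers; the grasp point (between the pads) lies 19 mm behind it (arm.tcp_to_grasp is the distance from the TCP to the grasp point, in m); z points along the fingers, y is the line along which they close (so a half turn about z gives the same grasp; the last joint's range is limited). The gripper opens to 85 mm and grips with 20 to 120 N. Pads are 22 mm wide; open, the fingers measure 114 mm over their backs; the gripper's body (76 mm by 85 mm) begins 54 mm behind the grasp point. The pads swing forward as they close: fully open they stand 13 mm farther back than shut.
Start: joints at [-1.213, 0.32, 1.565, -0, 1.257, -0.02], TCP at [0.212, -0.534, 0.231] pointing down, gripper open.
Joint ranges: [-3.11, 3.11], [-0.84, 2.01], [0.21, 2.61], [-1.34, 4.49], [0.05, 2.63], [-2.56, 2.56]. Speed limits (rad/s): [2.57, 2.57, 3.14, 3.14, 3.14, 3.14].

### API

Orientations are given as a unit quaternion [w, x, y, z].
In Python, from workcell import arm gives the robot as it stands.
- The arm moves only by the shell command python3 -m creep 'ROWS' [FORCE]. ROWS is JSON, a list of rows, each a list of 5 numbers: the shift along the tool's x, y, z in cm, then the turn about the tool's z in degrees, then the finger opening in cm, from 0 to 8.54. A call has 1 to 12 rows; each row shifts and turns the commanded pose from where the row before left it, along the tool's axes as they then stand; what a row does not reach is not made up. A row lasts 1/12 s, in which the tool goes at most 41.7 mm and 7.16 degrees, less where a joint would pass 70% of its speed; a pose out of reach is approached as far as the arm can. A call is refused whole if a number of a shift passes 4.17 or a number of a turn 7.16, either way. A call with a gripper value outside its range is refused whole. The fingers move at their own pace and stop on an object; FORCE is the grip in N (left out, the last holds). Time passes only in rows, so rows that do not move let the fingers close. It gives the time, the measured TCP pose, the force, the opening and the grip force at its end, in the units of the state.
- arm.read_state(): the state, without advancing time (a new reading comes with each control period).
- arm.read_camera(name): name is "scene" or "top" or "wrist"; returns the picture (480x640x3 uint8, red, green, blue); there is no depth.
- arm.get_calibration(name): a dict with "camera_matrix" (3x3 intrinsics, pixels), "R" (3x3) and "t" (3): a world point X has camera coordinates R X + t. Camera axes: x right, y down, z forward; pixel columns grow to the right and rows downward; lengths in m; the calibration is good to about 2 mm. A picture is of the moment at which its call begins: read the wrist's pose just before it. get_calibration takes no time and is no camera call; for the wrist camera it gives the pose at the moment of the call.
- arm.job_done(): hands the job in; it is judged then, once.
The state is a dict: "time_s": time; "joint_pos": joint angles; "joint_velocities": joint speeds; "effort": joint torques, N m; "position": TCP position; "eef_rot": TCP orientation; "ft_force": force on the tool from outside, world axes, zero at the start; "moment": the same for the moment, N m; "width": finger opening in m; "gripper_force": force on a finger pad.
Only numpy, scipy, OpenCV 4.12 (cv2) and the standard library are available. Lean on these libraries where they do the work, as an engineer would, in place of code of your own. Each camera call takes 0.05 s, during which the arm holds its last target. There are 200 camera calls.

### The job

Four small figurines wait to be retouched, each on its own wooden board. Take the four paint pots with red, yellow, green and blue lids, one after another, and stand each one upright inside the round rimmed place on the board of the figurine whose robe has the same colour as the lid, flat on the board and not on the rim. Set the pots down rather than dropping them, do not tip them over, and leave the white-lidded and the black-lidded pot where they stand.

Things in the scene. Friction and masses are not known exactly. Their poses are not given: they have to be found in the camera images.
- pot_red: paint pot, 54 mm high: white jar 42 mm in diameter, 40 mm high, with a red band, and a red lid 46 mm in diameter, 14 mm high (its widest part, good to grip). About 90 g. Origin: centre of its underside, z up; yaw means nothing. Stands on the table in a loose row of six pots, nearer the robot than the boards.
- pot_yellow: paint pot, 54 mm high: white jar 42 mm in diameter, 40 mm high, with a yellow band, and a yellow lid 46 mm in diameter, 14 mm high (its widest part, good to grip). About 90 g. Origin: centre of its underside, z up; yaw means nothing. Stands on the table in a loose row of six pots, nearer the robot than the boards.
- pot_green: paint pot, 54 mm high: white jar 42 mm in diameter, 40 mm high, with a green band, and a green lid 46 mm in diameter, 14 mm high (its widest part, good to grip). About 90 g. Origin: centre of its underside, z up; yaw means nothing. Stands on the table in a loose row of six pots, nearer the robot than the boards.
- pot_blue: paint pot, 54 mm high: white jar 42 mm in diameter, 40 mm high, with a blue band, and a blue lid 46 mm in diameter, 14 mm high (its widest part, good to grip). About 90 g. Origin: centre of its underside, z up; yaw means nothing. Stands on the table in a loose row of six pots, nearer the robot than the boards.
- pot_white: paint pot, 54 mm high: white jar 42 mm in diameter, 40 mm high, with a grey band, and a white lid 46 mm in diameter, 14 mm high (its widest part, good to grip). About 90 g. Origin: centre of its underside, z up; yaw means nothing. No figurine needs it: to stay where it is, in the row of pots.
- pot_black: paint pot, 54 mm high: white jar 42 mm in diameter, 40 mm high, with a black band, and a black lid 46 mm in diameter, 14 mm high (its widest part, good to grip). About 90 g. Origin: centre of its underside, z up; yaw means nothing. No figurine needs it: to stay where it is. (A brush, a tiny cup and a plaster scrap, under 25 mm high, lie between the boards.)
- board_red: brown board fixed to the table, 12 mm thick, with a red-robed figurine and, nearer the robot, a round place 66 mm across inside a dark rim 4 mm wide, 5 mm high; its floor is the board's top. Origin: on the table under that place's centre; x to the figurine, z up. Board x -45 to 133, y +-40 mm; figurine at x 98 mm, 60 mm wide, top 88 mm above the table.
- board_yellow: brown board fixed to the table, 12 mm thick, with a yellow-robed figurine and, nearer the robot, a round place 66 mm across inside a dark rim 4 mm wide, 5 mm high; its floor is the board's top. Origin: on the table under that place's centre; x to the figurine, z up. Board x -45 to 133, y +-40 mm; figurine at x 98 mm, 60 mm wide, top 88 mm above the table.
- board_green: brown board fixed to the table, 12 mm thick, with a green-robed figurine and, nearer the robot, a round place 66 mm across inside a dark rim 4 mm wide, 5 mm high; its floor is the board's top. Origin: on the table under that place's centre; x to the figurine, z up. Board x -45 to 133, y +-40 mm; figurine at x 98 mm, 60 mm wide, top 88 mm above the table.
- board_blue: brown board fixed to the table, 12 mm thick, with a blue-robed figurine and, nearer the robot, a round place 66 mm across inside a dark rim 4 mm wide, 5 mm high; its floor is the board's top. Origin: on the table under that place's centre; x to the figurine, z up. Board x -45 to 133, y +-40 mm; figurine at x 98 mm, 60 mm wide, top 88 mm above the table.
There are look-alikes about, which are no part of the job. Leave any pink look-alike of the pot_blue alone.

How it is judged:
At the end, for the whole second after the job is handed in: Red, yellow, green and blue pots stand upright (0.1 rad), at rest, flat on the board inside the rim beside the robe of their colour (within 14 mm of the centre, 4 mm in height); the white and black pots are upright, within 20 mm of their starts (horizontal distance between pot_red and board_red below 0.014 m and z of pot_red in the frame of board_red between 0.008 and 0.0155 m and angle between each of pot_red, pot_yellow, pot_green, pot_blue, pot_white, pot_black's own z axis and vertical below 0.1 rad and linear speed of each of pot_red, pot_yellow, pot_green, pot_blue below 0.02 m/s and angular speed of each of pot_red, pot_yellow, pot_green, pot_blue below 0.3 rad/s and horizontal distance between pot_yellow and board_yellow below 0.014 m and z of pot_yellow in the frame of board_yellow between 0.008 and 0.0155 m and horizontal distance between pot_green and board_green below 0.014 m and z of pot_green in the frame of board_green between 0.008 and 0.0155 m and horizontal distance between pot_blue and board_blue below 0.014 m and z of pot_blue in the frame of board_blue between 0.008 and 0.0155 m and distance of each of pot_white, pot_black from where it was at the start of the episode below 0.02 m); the robot touches nothing.
It fails at once if a coloured pot is tipped over (angle between any of pot_red, pot_yellow, pot_green, pot_blue's own z axis and vertical above 0.6 rad).
It fails at once if a coloured pot is dropped (let go more than about 30 mm above its place) ((height (world z) of pot_red above 0.045 m and contact force between pot_red and anything else below 0.01 N) or (height (world z) of pot_yellow above 0.045 m and contact force between pot_yellow and anything else below 0.01 N) or (height (world z) of pot_green above 0.045 m and contact force between pot_green and anything else below 0.01 N) or (height (world z) of pot_blue above 0.045 m and contact force between pot_blue and anything else below 0.01 N)).
It fails at once if the white or the black pot is disturbed (moved more than 20 mm) (distance of any of pot_white, pot_black from where it was at the start of the episode above 0.02 m).
It also fails if it takes over 102 s, if anything falls off the work surface, if the arm or the gripper's body presses on something with over 40 N, if the wrist force passes 120 N, or if a joint passes its speed limit or range.

## Working session

There is one attempt and no reset: what is moved stays moved. The work goes in short steps, Python scripts to look and compute and a shell command to move; the robot and the scene stay as the last step left them, time stands still between calls to the robot, and variables do not carry over. Pictures are saved under pics/ and viewed, at most 14 in all, crops included, and the job is handed in when it is done.

```bash
mkdir -p pics; python3 - <<'E'
from workcell import arm
import cv2
for n in("top","scene"):
    cv2.imwrite(f"pics/{n}0.png",arm.read_camera(n)[:,:,::-1])
    c=arm.get_calibration(n);print(n,c)
s=arm.read_state();print(s)
E
```

```text
top {'camera_matrix': array([[517.21929973,   0.        , 324.42103571],
       [  0.        , 517.21929973, 233.81026192],
       [  0.        ,   0.        ,   1.        ]]), 'R': array([[-0.02079595, -0.99960059, -0.01913582],
       [-0.99349592,  0.02280461, -0.11156076],
       [ 0.11195259,  0.01669135, -0.99357336]]), 't': array([0.01538876, 0.49892597, 0.99969359])}
scene {'camera_matrix': array([[566.32297581,   0.        , 318.97183416],
       [  0.        , 566.32297581, 245.23591918],
       [  0.        ,   0.        ,   1.        ]]), 'R': array([[ 0.85824245,  0.51309955, -0.01219673],
       [ 0.38336483, -0.65667826, -0.64946522],
       [-0.34124963,  0.55272282, -0.76029348]]), 't': array([-0.46244973, -0.15650601,  1.28684708])}
{'time_s': 0.1, 'joint_pos': array([-1.21301421e+00,  3.20255609e-01,  1.56552200e+00,  5.22133879e-06,
        1.25736862e+00, -2.00152313e-02]), 'joint_velocities': array([ 0.00090548, -0.00158839, -0.00127396,  0.0009969 , -0.00061675,
        0.00064455]), 'effort': array([ 3.38296259e-04, -4.16411376e+01, -2.34704715e+01, -1.39771196e-04,
        4.91084007e-03,  2.96840286e-08]), 'position': array([ 0.21195731, -0.5340804 ,  0.23056404]), 'eef_rot': array([-7.66153096e-04,  9.82211490e-01,  1.87776426e-01, -1.28116223e-04]), 'ft_force': array([ 0.66680331, -0.59922648,  0.06353934]), 'moment': array([ 0.00783045,  0.02448014, -0.01872603]), 'gripper_force': 0.0, 'width': 0.08494905052616751}
```

View pics/top0.png

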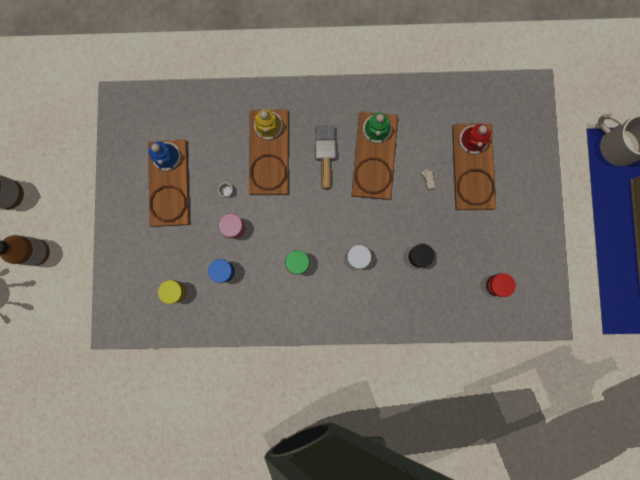

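View pics/scene0.png

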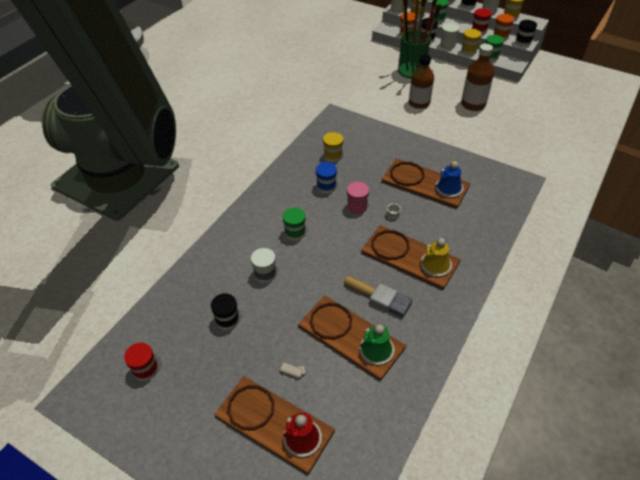

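Top view: the coloured lids are yellow (171,292), blue (221,271), green (297,262) and red (502,285), with white at (359,257) and black at (422,256). The round places are at about blue (168,204), yellow (269,172), green (373,175) and red (475,187). There are two blue candidates. (221,271) has a blue lid, a white jar and stands in the row, so it fits. (231,226) is the all-pink look-alike, so I leave it alone. An enlarged crop will confirm this.

```bash
cat > h.py <<'E'
import numpy as np, cv2
from workcell import arm
def ray(n,uv,z):
    c=arm.get_calibration(n);K,R,t=c["camera_matrix"],c["R"],c["t"]
    d=R.T@np.linalg.inv(K)@[uv[0],uv[1],1.];o=-R.T@t
    return (o+d*(z-o[2])/d[2])[:2]
def lids(im):
    hsv=cv2.cvtColor(im,cv2.COLOR_RGB2HSV);H,S,V=cv2.split(hsv)
    rg={'red':(H<6)|(H>176),'yellow':(H>24)&(H<34),'green':(H>50)&(H<75),'blue':(H>105)&(H<125)}
    out={}
    for k,m in rg.items():
        m=(m&(S>140)&(V>90)).astype('uint8')*255
        _,_,st,ce=cv2.connectedComponentsWithStats(m)
        out[k]=[(ce[i].round(1).tolist(),st[i].tolist()) for i in range(1,len(st)) if st[i][4]>120]
    return out
E
python3 - <<'E'
from h import *
im=cv2.imread("pics/top0.png")[:,:,::-1].copy()
for k,v in lids(im).items():
    for c,s in v:
        if c[0]<90 or c[0]>580: continue
        print(k,c,s,ray("top",c,.052).round(4))
hsv=cv2.cvtColor(im,cv2.COLOR_RGB2HSV);H,S,V=cv2.split(hsv)
for k,(u,v) in dict(blue=(168,204),yellow=(269,172),green=(373,175),red=(475,187)).items():
    x,y=u-24,v-22; 
    sub=V[y:y+46,x:x+48]; 
    m=((sub<70)*255).astype('uint8')
    _,L,st,_=cv2.connectedComponentsWithStats(m)
    i=1+st[1:,4].argmax(); p=np.argwhere(L==i)[:,::-1].astype('float32')
    (a,b),ax,_=cv2.fitEllipse(p); (c,d),r=cv2.minEnclosingCircle(p)
    print(k,np.round([a+x,b+y,c+x,d+y,r],1),st[i],ray("top",(c+x,d+y),.017).round(4))
sc=cv2.imread("pics/scene0.png")
a=cv2.resize(im[190:330,140:300,::-1],None,fx=2.5,fy=2.5);b=cv2.resize(sc[130:270,260:420],None,fx=2.5,fy=2.5)
cv2.imwrite("pics/crop.png",np.hstack([a,b]))
for n in("scene",):
  for k,v in lids(sc[:,:,::-1].copy()).items():
    print(k,[(c,ray(n,c,.047).round(3)) for c,s in v if 100<c[0]<480 and c[1]>100])
E
```

```text
red [478.4, 135.4] [469, 124, 22, 21, 252] [ 0.6847 -0.3035]
red [503.0, 284.8] [492, 273, 24, 24, 445] [ 0.3908 -0.3344]
yellow [169.5, 291.5] [158, 281, 24, 22, 422] [0.3914 0.305 ]
green [376.2, 123.9] [369, 114, 20, 19, 145] [ 0.7135 -0.1032]
blue [159.1, 153.2] [149, 142, 20, 21, 182] [0.6652 0.3293]
blue [219.6, 270.6] [208, 260, 23, 22, 404] [0.4296 0.2081]
blue [180.  199.5 185.  203.1  21.3] [ 28   0  19  43 128] [0.5697 0.2868]
yellow [288.  304.7 287.5 181.5  12.5] [42 19  2 26 26] [0.6092 0.0775]
green [372.7 161.2 372.5 161.    8.5] [15  6 18  3 18] [ 0.6474 -0.0964]
red [468.7 192.3 481.5 180.   14.5] [20  5 22 21 44] [ 0.6025 -0.315 ]
red [([137.7, 354.4], array([ 0.389, -0.332])), ([299.9, 425.7], array([ 0.685, -0.299]))]
yellow []
green [([293.6, 215.5], array([0.442, 0.064])), ([377.8, 336.1], array([ 0.715, -0.1  ]))]
blue [([326.0, 168.9], array([0.428, 0.216]))]
```

View pics/crop.png

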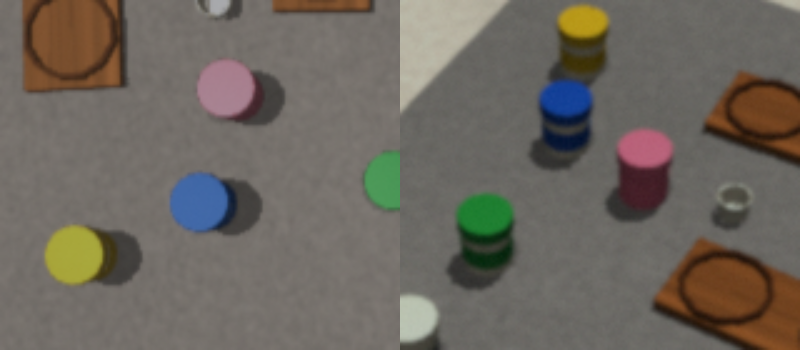

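The crop confirms it. The pot at (221,271) has a blue lid, a white stripe and a blue band. The pink one at (231,226) is plain pink all over. Next I'll measure the rings more carefully.

```bash
python3 - <<'E'
from h import *
im=cv2.imread("pics/top0.png")[:,:,::-1].copy()
red=cv2.GaussianBlur(im[:,:,0],(0,0),0.6)
hsv=cv2.cvtColor(im,cv2.COLOR_RGB2HSV);H,S,V=cv2.split(hsv)
brown=((H>3)&(H<18)&(S>110)).astype('uint8')*255
for k,(u,v) in dict(blue=(168,204),yellow=(269,172),green=(373,175),red=(475,187)).items():
    # radial darkest edge around guess, then ellipse fit
    c=np.array([u,v],float)
    for _ in range(3):
        a=np.linspace(0,2*np.pi,72,endpoint=False);r=np.arange(14,22,.25)
        P=c+r[None,:,None]*np.stack([np.cos(a),np.sin(a)],1)[:,None]
        val=cv2.remap(red,P[...,0].astype('float32'),P[...,1].astype('float32'),cv2.INTER_LINEAR)
        Q=P[np.arange(72),val.argmin(1)].astype('float32')
        e=cv2.fitEllipse(Q);c=np.array(e[0])
    p=ray("top",c,.017)
    L=cv2.connectedComponentsWithStats(brown[v-75:v+40,u-40:u+40])[1]
    cnt=cv2.findContours(brown[v-75:v+40,u-40:u+40],cv2.RETR_EXTERNAL,cv2.CHAIN_APPROX_NONE)[0]
    q=max(cnt,key=cv2.contourArea);b=cv2.boxPoints(cv2.minAreaRect(q))+[u-40,v-75]
    print(k,c.round(1),np.round(e[1],1),p.round(4),"board",np.array([ray("top",x,.012) for x in b]).round(3).tolist())
G=((H>45)&(H<80)&(S>110)&(V>80)).astype('uint8')
_,_,st,ce=cv2.connectedComponentsWithStats(G)
for s,c in zip(st,ce):
    if s[4]>150 and s[4]<2000: print('green',c.round(1),s,ray("top",c,.052).round(4))
print("black",ray("top",(422,256),.054),"white",ray("top",(359,257),.054),"pink",ray("top",(231,226),.054))
E
```

```text
blue [169.8 203.4] [33.4 38.8] [0.5698 0.3179] board [[0.703, 0.369], [0.704, 0.287], [0.525, 0.28], [0.525, 0.361]]
yellow [269.  172.1] [33.2 36. ] [0.6297 0.115 ] board [[0.764, 0.156], [0.761, 0.077], [0.584, 0.079], [0.586, 0.157]]
green [373.  175.6] [33.8 35. ] [ 0.617  -0.0965] board [[0.578, -0.052], [0.754, -0.072], [0.745, -0.151], [0.569, -0.13]]
red [475.1 186.9] [34.  35.2] [ 0.5886 -0.3013] board [[0.722, -0.262], [0.723, -0.344], [0.545, -0.341], [0.544, -0.261]]
green [377.7 124.2] [369 114  21  20 208] [ 0.7127 -0.1061]
green [297.1 261.9] [286 251  23  23 412] [0.4431 0.0579]
black [ 0.44904856 -0.18244639] white [ 0.44979537 -0.06156897] pink [0.51569183 0.18556802]
```

```bash
python3 -m creep '[[0,0,3,7.16,8.5],[0,0,3,7.16,8.5],[0,0,3,7.16,8.5],[2.5,-2.8,0,0.2,8.5],[2.5,-2.8,0,0,8.5],[2.5,-2.8,0,0,8.5],[2.5,-2.8,0,0,8.5],[2.5,-2.8,0,0,8.5],[2.5,-2.8,0,0,8.5],[2.5,-2.8,0,0,8.5],[0,0,0,0,8.5],[0,0,0,0,8.5]]' 40
python3 - <<'E'
from h import *
s=arm.read_state();print(s["position"],s["eef_rot"])
im=arm.read_camera("wrist");cv2.imwrite("pics/w1.png",im[:,:,::-1])
for k,v in lids(im).items():
    for c,st in v: print(k,c,st,ray("wrist",c,.052).round(4))
E
```

```text
time_s: 1.1
position: [0.388, -0.337, 0.1411]
eef_rot: [-0.0, 1.0, 0.002, -0.0]
ft_force: [-0.5, -0.8, -0.2]
width: 0.0852
gripper_force: 0.0
[ 0.3880319  -0.33701754  0.14108292] [-1.08816908e-04  9.99998510e-01  1.70107974e-03 -2.71564519e-04]
red [313.3, 231.5] [281, 208, 67, 60, 2203] [ 0.397  -0.3349]
blue [608.2, 198.5] [550, 0, 90, 337, 19087] [ 0.4193 -0.5257]
```

View pics/w1.png

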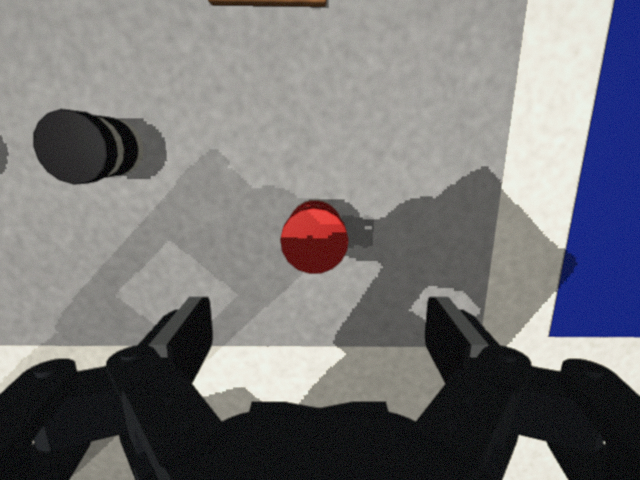

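The wrist view shows the red lid as a circle centred at about (314,239), half in shadow, which puts it near (0.3915, -0.335). That agrees with the top view. I'll descend and grip.

```bash
python3 -m creep '[[0.35,-0.2,2,0,8.5],[0,0,3,0,8.5],[0,0,3,0,8.5],[0,0,2.4,0,8.5],[0,0,1.5,0,8.5],[0,0,0,0,8.5],[0,0,0,0,4],[0,0,0,0,4],[0,0,0,0,4],[0,0,0,0,4],[0,0,0,0,4],[0,0,0,0,4]]' 40; python3 -m creep '[[0,0,0,0,4],[0,0,0,0,4],[0,0,0,0,4],[0,0,-0.5,0,4],[0,0,-1,0,4],[0,0,-1,0,4]]' 40
```

```text
time_s: 2.15
position: [0.3912, -0.3375, 0.0239]
eef_rot: [0.001, 1.0, -0.0, 0.001]
ft_force: [-1.5, -1.6, 6.7]
width: 0.0443
gripper_force: 40.6
time_s: 2.65
position: [0.3906, -0.3363, 0.0481]
eef_rot: [-0.0, 1.0, -0.0, -0.0]
ft_force: [1.2, -0.4, -0.2]
width: 0.0443
gripper_force: 40.9
```

```bash
python3 -m creep '[[0,0,-2,0,4],[0,0,-2,0,4],[2,-0.4,0,0,4],[3,-0.6,0,0,4],[3,-0.6,0,0,4],[3,-0.5,0,0,4],[3,-0.5,0,0,4],[3,-0.5,0,0,4],[2,-0.4,0,0,4],[0.8,-0.1,0,0,4],[0,0,0,0,4],[0,0,0,0,4]]'
python3 - <<'E'
from h import *
s=arm.read_state();print(s["position"],s["width"])
im=arm.read_camera("wrist");sc=arm.read_camera("scene")
cv2.imwrite("pics/w2.png",np.hstack([cv2.resize(im,(400,300)),cv2.resize(sc[300:480,150:390],(400,300))])[:,:,::-1])
E
```

```text
time_s: 3.65
position: [0.5877, -0.3005, 0.0875]
eef_rot: [-0.0, 1.0, -0.0, -0.001]
ft_force: [-0.0, 0.5, -0.6]
width: 0.0449
gripper_force: 40.9
[ 0.58772039 -0.30050108  0.08746609] 0.04488923601158978
```

View pics/w2.png

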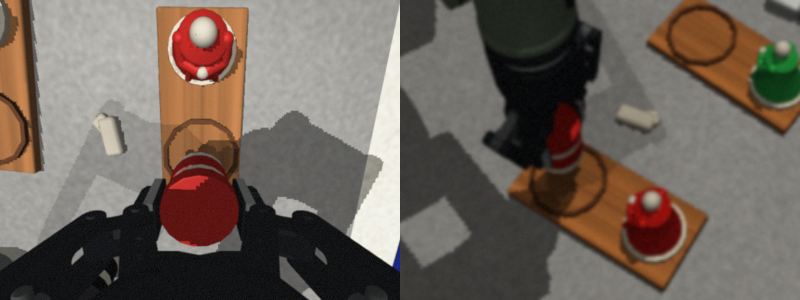

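The red pot is held upright between the fingers, centred over the ring. I'll lower it.

```bash
python3 -m creep '[[0.1,0.05,1.5,0,4],[0,0,1.5,0,4],[0,0,1,0,4],[0,0,0.6,0,4],[0,0,0.3,0,4],[0,0,0.15,0,4],[0,0,0,0,4],[0,0,0,0,4],[0,0,0,0,4]]'
```

```text
time_s: 4.5
position: [0.59, -0.3013, 0.0375]
eef_rot: [0.0, 1.0, -0.0, 0.001]
ft_force: [-0.0, 0.6, -0.3]
width: 0.0447
gripper_force: 40.9
```

```bash
python3 -m creep '[[0,0,0.1,0,4],[0,0,0.1,0,4],[0,0,0,0,4]]';python3 -m creep '[[0,0,0,0,6],[0,0,0,0,8.5],[0,0,0,0,8.5],[0,0,0,0,8.5],[0,0,0,0,8.5],[0,0,0,0,8.5],[0,0,-1,0,8.5],[0,0,-3,0,8.5],[0,0,-4,0,8.5],[-1,0,-2,0,8.5],[0,0,0,0,8.5],[0,0,0,0,8.5]]'
python3 - <<'E'
from h import *
s=arm.read_state();print(s["position"],s["width"])
im=arm.read_camera("wrist");sc=arm.read_camera("scene")
cv2.imwrite("pics/w3.png",np.hstack([cv2.resize(im,(400,300)),cv2.resize(sc[300:480,150:390],(400,300))])[:,:,::-1])
for k,v in lids(im).items():
    for c,st in v: print(k,c,st,ray("wrist",c,.064).round(4))
E
```

```text
time_s: 4.75
position: [0.5901, -0.3012, 0.036]
eef_rot: [0.0, 1.0, -0.0, 0.001]
ft_force: [-1.1, 0.7, 4.3]
width: 0.0447
gripper_force: 41.3
time_s: 5.75
position: [0.5801, -0.3015, 0.1372]
eef_rot: [0.001, 1.0, -0.0, 0.002]
ft_force: [-0.1, 0.0, -0.1]
width: 0.085
gripper_force: 0.0
[ 0.58014426 -0.30150542  0.13717504] 0.08497237056538949
red [318.9, 77.6] [283, 31, 76, 91, 3793] [ 0.6799 -0.3013]
red [317.1, 235.2] [280, 198, 75, 74, 3905] [ 0.5913 -0.3002]
blue [622.5, 292.1] [588, 130, 52, 265, 6752] [ 0.5536 -0.495 ]
```

View pics/w3.png

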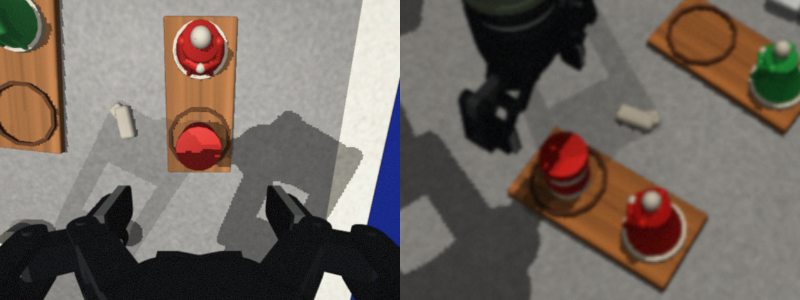

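Red is standing inside its ring, at about (0.591, -0.300) against a ring centre of (0.589, -0.301). Green is next.

```bash
python3 -m creep '[[-1.37,-3.59,0,0,8.5],[-1.37,-3.59,0,0,8.5],[-1.37,-3.59,0,0,8.5],[-1.37,-3.59,0,0,8.5],[-1.37,-3.59,0,0,8.5],[-1.37,-3.59,0,0,8.5],[-1.37,-3.59,0,0,8.5],[-1.37,-3.59,0,0,8.5],[-1.37,-3.59,0,0,8.5],[-1.37,-3.59,0,0,8.5],[0,0,0,0,8.5],[0,0,0,0,8.5]]'
cat > look.py <<'E'
from h import *
s=arm.read_state();print(s["position"],s["width"])
im=arm.read_camera("wrist")
H,S,V=cv2.split(cv2.cvtColor(im,cv2.COLOR_RGB2HSV))
rg={'red':(H<6)|(H>176),'yellow':(H>22)&(H<36),'green':(H>45)&(H<80),'blue':(H>100)&(H<128)}
for k,m in rg.items():
    m=(m&(S>110)&(V>50)).astype('uint8')
    _,_,st,ce=cv2.connectedComponentsWithStats(m)
    for a,c in zip(st[1:],ce[1:]):
        if a[4]>1500: print(k,c.round(1),a,ray("wrist",c,.052).round(4),ray("wrist",c,.064).round(4))
E
python3 look.py
```

```text
time_s: 6.85
position: [0.4415, 0.0595, 0.1337]
eef_rot: [0.0, 1.0, 0.002, -0.001]
ft_force: [0.8, -0.7, -1.1]
width: 0.0853
gripper_force: 0.0
[0.44151637 0.05947073 0.13372789] 0.0852591288891949
green [319.6 241.4] [ 286  204   69   74 3926] [0.4472 0.0573] [0.4506 0.0574]
blue [ 94.3 261.9] [  56  228   78   69 4156] [0.4331 0.2053] [0.4372 0.1974]
```

```bash
python3 -m creep '[[0.3,0.2,2,0,8.5],[0,0,3,0,8.5],[0,0,3,0,8.5],[0,0,2,0,8.5],[0,0,1.1,0,8.5],[0,0,0,0,8.5],[0,0,0,0,4],[0,0,0,0,4],[0,0,0,0,4],[0,0,0,0,4],[0,0,0,0,4],[0,0,0,0,4]]' 40; python3 -m creep '[[0,0,0,0,4],[0,0,0,0,4],[0,0,0,0,4],[0,0,-0.5,0,4],[0,0,-1,0,4],[0,0,-1,0,4],[0,0,-2,0,4],[0,0,-2,0,4],[0,0,0,0,4],[0,0,0,0,4]]' 40
```

```text
time_s: 7.9
position: [0.4468, 0.0558, 0.0249]
eef_rot: [0.0, 1.0, -0.0, 0.001]
ft_force: [0.4, -1.9, 6.6]
width: 0.0445
gripper_force: 41.0
time_s: 8.73
position: [0.4463, 0.0561, 0.0896]
eef_rot: [-0.0, 1.0, -0.0, 0.001]
ft_force: [0.2, -0.3, -1.5]
width: 0.0441
gripper_force: 41.1
```

```bash
python3 -m creep '[[1.2,1,0,0,4],[2.2,1.9,0,0,4],[2.5,2.2,0,0,4],[2.5,2.2,0,0,4],[2.5,2.2,0,0,4],[2.5,2.2,0,0,4],[2.2,2,0,0,4],[1.2,1.1,0,0,4],[0.4,0.4,0,0,4],[0,0,0,0,4],[0,0,0,0,4],[0,0,0,0,4]]'
```

```text
time_s: 9.73
position: [0.6164, -0.0953, 0.0881]
eef_rot: [-0.0, 1.0, -0.0, -0.001]
ft_force: [0.3, -0.2, -0.5]
width: 0.0445
gripper_force: 41.1
```

```bash
python3 -m creep '[[0.15,0.1,1.5,0,4],[0,0,1.5,0,4],[0,0,1,0,4],[0,0,0.5,0,4],[0,0,0.3,0,4],[0,0,0.15,0,4],[0,0,0.1,0,4],[0,0,0,0,4],[0,0,0,0,4]]'
```

```text
time_s: 10.48
position: [0.6196, -0.0972, 0.0389]
eef_rot: [0.0, 1.0, -0.0, 0.001]
ft_force: [1.1, 0.7, -1.4]
width: 0.0448
gripper_force: 41.1
```

```bash
python3 -m creep '[[-0.1,0,0.1,0,4],[0,0,0.1,0,4],[0,0,0,0,4],[0,0,0,0,4]]'
```

```text
time_s: 10.82
position: [0.6184, -0.0972, 0.037]
eef_rot: [0.0, 1.0, -0.0, 0.0]
ft_force: [-2.5, -0.3, 5.0]
width: 0.0442
gripper_force: 41.5
```

```bash
python3 -m creep '[[0,0,0,0,6],[0,0,0,0,8.5],[0,0,0,0,8.5],[0,0,0,0,8.5],[0,0,0,0,8.5],[0,0,0,0,8.5],[0,0,-1,0,8.5],[0,0,-3,0,8.5],[0,0,-4,0,8.5],[-1,0,-2,0,8.5],[0,0,0,0,8.5],[0,0,0,0,8.5]]' && python3 look.py; python3 -m creep '[[-1.97,-3.4,0,0,8.5],[-1.97,-3.4,0,0,8.5],[-1.97,-3.4,0,0,8.5],[-1.97,-3.4,0,0,8.5],[-1.97,-3.4,0,0,8.5],[-1.97,-3.4,0,0,8.5],[-1.97,-3.4,0,0,8.5],[-1.97,-3.4,0,0,8.5],[-1.97,-3.3,0,0,8.5],[0,0,0,0,8.5],[0,0,0,0,8.5],[0,0,0,0,8.5]]'; python3 look.py
```

```text
time_s: 11.82
position: [0.6088, -0.0972, 0.1385]
eef_rot: [0.0, 1.0, -0.0, 0.002]
ft_force: [0.5, -0.6, -1.4]
width: 0.0851
gripper_force: 0.0
[ 0.60880922 -0.09724467  0.13852141] 0.08505595023719868
red [611.  125.5] [ 576   85   64   79 4202] [ 0.6847 -0.2736] [ 0.6842 -0.2643]
red [616.6 277.6] [ 586  241   54   72 3038] [ 0.5869 -0.2986] [ 0.5916 -0.2879]
yellow [15.  63.9] [   0   19   37   84 2329] [0.7187 0.0773] [0.7164 0.0681]
green [332.8  80.8] [ 296   33   77   92 3970] [ 0.7096 -0.1058] [ 0.7078 -0.1053]
green [318.2 239.1] [ 282  200   73   77 4230] [ 0.6139 -0.0973] [ 0.6172 -0.0972]
time_s: 12.87
position: [0.4309, 0.2077, 0.1354]
eef_rot: [0.001, 1.0, 0.0, -0.001]
ft_force: [0.2, -0.5, -0.9]
width: 0.0851
gripper_force: 0.0
[0.43086753 0.20773081 0.1353849 ] 0.08509067967370555
yellow [178.5 287.6] [ 141  256   81   70 3001] [0.4035 0.3014] [0.4086 0.2964]
blue [316.3 244.9] [ 282  207   70   75 3940] [0.4334 0.2083] [0.4369 0.2082]
```

Green reads (0.617, -0.097), on its ring centre. Grasping blue.

```bash
python3 -m creep '[[0,0,2,0,8.5],[0,0,3,0,8.5],[0,0,3,0,8.5],[0,0,2,0,8.5],[0,0,1.1,0,8.5],[0,0,0,0,8.5],[0,0,0,0,4],[0,0,0,0,4],[0,0,0,0,4],[0,0,0,0,4],[0,0,0,0,4],[0,0,0,0,4]]' 40; python3 -m creep '[[0,0,0,0,4],[0,0,0,0,4],[0,0,0,0,4],[0,0,-0.5,0,4],[0,0,-1,0,4],[0,0,-1,0,4],[0,0,-2,0,4],[0,0,-2,0,4],[0,0,0,0,4],[0,0,0,0,4]]' 40
```

```text
time_s: 13.92
position: [0.4321, 0.2081, 0.0265]
eef_rot: [-0.0, 1.0, -0.0, 0.001]
ft_force: [-0.8, -1.8, 6.2]
width: 0.0441
gripper_force: 40.4
time_s: 14.75
position: [0.4316, 0.2083, 0.0912]
eef_rot: [-0.001, 1.0, -0.0, 0.001]
ft_force: [0.2, 0.0, -2.1]
width: 0.0446
gripper_force: 41.0
```

```bash
python3 -m creep '[[1,-0.8,0,0,4],[2,-1.6,0,0,4],[2.3,-1.8,0,0,4],[2.3,-1.8,0,0,4],[2.3,-1.8,0,0,4],[2,-1.6,0,0,4],[1.4,-1.2,0,0,4],[0.5,-0.5,0,0,4],[0,0,0,0,4],[0,0,0,0,4],[0,0,0,0,4],[0,0,0,0,4]]'
python3 -m creep '[[0,0,1.5,0,4],[0,0,1.5,0,4],[0,0,1,0,4],[0,0,0.5,0,4],[0,0,0.3,0,4],[0,0,0.15,0,4],[0,0,0.1,0,4],[0,0,0,0,4],[0,0,0,0,4]]'
```

```text
time_s: 15.75
position: [0.5681, 0.318, 0.0902]
eef_rot: [0.0, 1.0, -0.0, -0.001]
ft_force: [0.9, 0.2, -1.5]
width: 0.0443
gripper_force: 41.0
time_s: 16.5
position: [0.5696, 0.3191, 0.0404]
eef_rot: [-0.0, 1.0, -0.0, 0.001]
ft_force: [0.5, 0.6, -1.0]
width: 0.0445
gripper_force: 41.0
```

```bash
python3 -m creep '[[0,0,0.1,0,4],[0,0,0.1,0,4],[0,0,0.05,0,4],[0,0,0,0,4]]'
```

```text
time_s: 16.83
position: [0.5697, 0.3192, 0.0386]
eef_rot: [-0.0, 1.0, -0.0, 0.001]
ft_force: [-1.4, -0.4, 5.3]
width: 0.0444
gripper_force: 41.4
```

```bash
python3 -m creep '[[0,0,0,0,6],[0,0,0,0,8.5],[0,0,0,0,8.5],[0,0,0,0,8.5],[0,0,0,0,8.5],[0,0,0,0,8.5],[0,0,-1,0,8.5],[0,0,-3,0,8.5],[0,0,-4,0,8.5],[-1,0,-2,0,8.5],[0,0,0,0,8.5],[0,0,0,0,8.5]]' && python3 look.py; python3 -m creep '[[-2.8,0.25,0,0,8.5],[-2.8,0.25,0,0,8.5],[-2.8,0.25,0,0,8.5],[-2.8,0.25,0,0,8.5],[-2.8,0.25,0,0,8.5],[-2.7,0.25,0,0,8.5],[0,0,0,0,8.5],[0,0,0,0,8.5],[0,0,0,0,8.5]]'; python3 look.py
```

```text
time_s: 17.83
position: [0.5597, 0.3193, 0.1396]
eef_rot: [-0.001, 1.0, -0.0, 0.002]
ft_force: [-0.3, -0.1, -0.2]
width: 0.0851
gripper_force: 0.0
[0.55971041 0.31929895 0.13955944] 0.08513482632488172
blue [306.7  77.3] [ 268   29   77   91 4101] [0.6626 0.3254] [0.6607 0.3251]
blue [318.3 236.5] [ 283  198   72   76 4194] [0.5664 0.3186] [0.5695 0.3186]
time_s: 18.63
position: [0.3926, 0.3041, 0.1367]
eef_rot: [0.0, 1.0, -0.0, -0.0]
ft_force: [1.1, 0.2, 0.3]
width: 0.0851
gripper_force: 0.0
[0.39261123 0.30408636 0.13665915] 0.08511724216249096
yellow [316.2 245. ] [ 282  207   69   75 3904] [0.3948 0.3053] [0.3983 0.3053]
```

Blue is on target. Grasping yellow.

```bash
python3 -m creep '[[0.05,-0.1,2,0,8.5],[0,0,3,0,8.5],[0,0,3,0,8.5],[0,0,2.1,0,8.5],[0,0,1.2,0,8.5],[0,0,0,0,8.5],[0,0,0,0,4],[0,0,0,0,4],[0,0,0,0,4],[0,0,0,0,4],[0,0,0,0,4],[0,0,0,0,4]]' 40; python3 -m creep '[[0,0,0,0,4],[0,0,0,0,4],[0,0,0,0,4],[0,0,-0.5,0,4],[0,0,-1,0,4],[0,0,-1,0,4],[0,0,-2,0,4],[0,0,-2,0,4],[0,0,0,0,4],[0,0,0,0,4]]' 40
```

```text
time_s: 19.68
position: [0.3937, 0.3056, 0.0256]
eef_rot: [-0.001, 1.0, -0.0, 0.001]
ft_force: [-0.0, -0.7, 6.3]
width: 0.0449
gripper_force: 40.9
time_s: 20.52
position: [0.3933, 0.3055, 0.0907]
eef_rot: [-0.001, 1.0, -0.0, 0.001]
ft_force: [-0.3, -0.2, -1.1]
width: 0.0447
gripper_force: 41.0
```

The straight path passes over the pink pot, so I'll raise the pot 5 cm first.

```bash
python3 -m creep '[[0,0,-2.5,0,4],[0,0,-2.5,0,4],[1.5,1.2,0,0,4],[2.8,2.3,0,0,4],[3,2.4,0,0,4],[3,2.4,0,0,4],[3,2.4,0,0,4],[3,2.4,0,0,4],[3,2.4,0,0,4],[2.6,2,0,0,4],[1.3,1.1,0,0,4],[0.4,0.4,0,0,4]]'; python3 -m creep '[[0,0,0,0,4],[0,0,0,0,4],[0,0,0,0,4]]'
```

```text
time_s: 21.52
position: [0.6301, 0.1125, 0.1374]
eef_rot: [0.0, 1.0, -0.002, -0.001]
ft_force: [0.7, 0.3, -1.7]
width: 0.0447
gripper_force: 41.4
time_s: 21.77
position: [0.6271, 0.1159, 0.1388]
eef_rot: [-0.0, 1.0, 0.0, -0.001]
ft_force: [-0.0, -0.2, 0.3]
width: 0.0448
gripper_force: 41.4
```

```bash
python3 -m creep '[[0.15,0,2.5,0,4],[0,0,2.5,0,4],[0,0,2.2,0,4],[0,0,1.3,0,4],[0,0,0.7,0,4],[0,0,0.4,0,4],[0,0,0.2,0,4],[0,0,0.1,0,4],[0,0,0,0,4],[0,0,0,0,4]]'
```

```text
time_s: 22.6
position: [0.6306, 0.115, 0.0413]
eef_rot: [-0.0, 1.0, -0.0, 0.001]
ft_force: [-0.6, 0.0, -1.7]
width: 0.0442
gripper_force: 41.4
```

```bash
python3 -m creep '[[0,0,0.15,0,4],[0,0,0.1,0,4],[0,0,0.05,0,4],[0,0,0.05,0,4],[0,0,0,0,4]]'
```

```text
time_s: 23.02
position: [0.6303, 0.1148, 0.0377]
eef_rot: [0.0, 1.0, -0.0, 0.0]
ft_force: [-2.0, -0.6, 5.0]
width: 0.0447
gripper_force: 41.7
```

```bash
python3 -m creep '[[0,0,0,0,6],[0,0,0,0,8.5],[0,0,0,0,8.5],[0,0,0,0,8.5],[0,0,0,0,8.5],[0,0,0,0,8.5],[0,0,-1,0,8.5],[0,0,-3,0,8.5],[0,0,-4,0,8.5],[-1,0,-2,0,8.5],[0,0,0,0,8.5],[0,0,0,0,8.5]]' && python3 look.py; python3 -m creep '[[-3.5,0,-1,0,8.5],[-3.5,0,-1,0,8.5],[-3.5,0,-1,0,8.5],[-3.5,0,-1,0,8.5],[-3.5,0,-1,0,8.5],[-3.5,0,-1,0,8.5],[-3.5,0,-1,0,8.5],[0,0,0,0,8.5],[0,0,0,0,8.5]]'
python3 - <<'E'
from h import *
for n in("top","scene"): cv2.imwrite(f"pics/{n}F.png",arm.read_camera(n)[:,:,::-1])
E
```

```text
time_s: 24.02
position: [0.6207, 0.115, 0.1391]
eef_rot: [-0.0, 1.0, -0.0, 0.002]
ft_force: [0.1, -0.4, -1.0]
width: 0.0851
gripper_force: 0.0
[0.62067703 0.11502301 0.13908025] 0.08506376614619321
yellow [315.9  79.1] [ 278   31   77   90 4153] [0.7225 0.116 ] [0.7206 0.1159]
yellow [319.  237.3] [ 283  198   73   77 4223] [0.6268 0.1142] [0.63   0.1142]
green [624.8 103.4] [ 605   62   35   76 2046] [ 0.7091 -0.0675] [ 0.708  -0.0579]
green [624.1 258.4] [ 603  223   37   71 1903] [ 0.6122 -0.089 ] [ 0.6162 -0.0783]
blue [ 26.2 171.1] [   0  133   60   76 3739] [0.6696 0.2965] [0.6705 0.2869]
blue [ 26.  324.4] [   0  290   60   69 3315] [0.5638 0.3195] [0.5703 0.3087]
time_s: 24.82
position: [0.3737, 0.1149, 0.2065]
eef_rot: [0.0, 1.0, 0.0, -0.0]
ft_force: [0.2, 0.9, 0.3]
width: 0.0849
gripper_force: 0.0
```

View pics/topF.png

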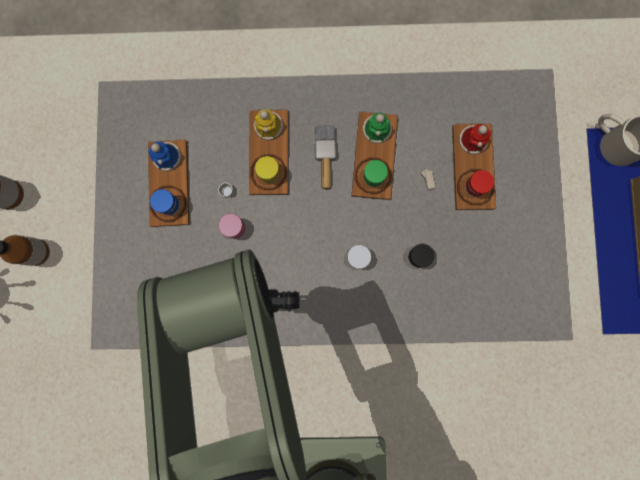

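View pics/sceneF.png

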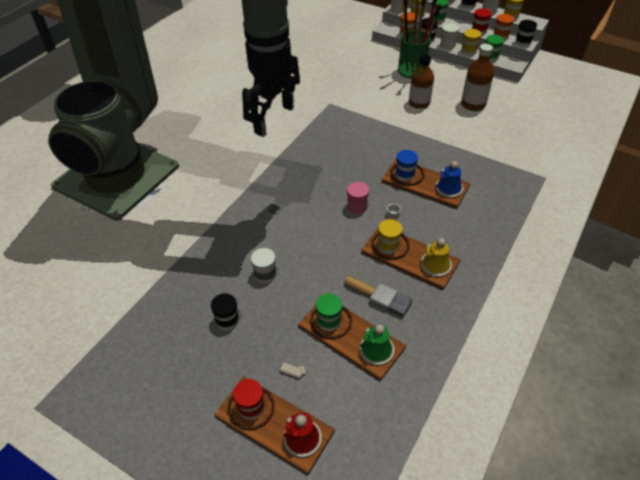

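Each pot stands upright in the ring of its own colour, and the white and black pots haven't moved: (359,257) and (422,256). One numeric check, mainly for blue.

```bash
python3 - <<'E'
from h import *
for n,h in(("top",.065),):
    im=cv2.imread(f"pics/{n}F.png")[:,:,::-1].copy()
    H,S,V=cv2.split(cv2.cvtColor(im,cv2.COLOR_RGB2HSV))
    for k,m,(x0,y0,x1,y1) in (('red',(H<4)|(H>176),(465,165,500,205)),('yellow',(H>22)&(H<36),(250,152,290,192)),('green',(H>45)&(H<80),(355,155,395,195)),('blue',(H>100)&(H<128),(146,183,186,222))):
        m=(m&(S>110)&(V>70)).astype('uint8')[y0:y1,x0:x1]
        _,_,st,ce=cv2.connectedComponentsWithStats(m);i=1+st[1:,4].argmax()
        c=ce[i]+[x0,y0];print(k,c.round(1),st[i],ray(n,c,h).round(4))
im=cv2.imread("pics/topF.png")
a=cv2.resize(im[135:230,140:200],(380,600),interpolation=cv2.INTER_CUBIC)
sc=cv2.imread("pics/sceneF.png")[140:215,375:475]
cv2.imwrite("pics/cb.png",np.hstack([a,cv2.resize(sc,(400,600//2),interpolation=cv2.INTER_CUBIC).repeat(2,0)[:600]]))
E
```

```text
red [480.4 182. ] [  1   5  28  24 479] [ 0.5884 -0.2985]
yellow [266.6 167.9] [  5   4  24  25 456] [0.6268 0.1138]
green [375.4 171.3] [  9   5  24  24 445] [ 0.6146 -0.0975]
blue [161.5 200.7] [  4   6  24  24 431] [0.567  0.3186]
```

View pics/cb.png

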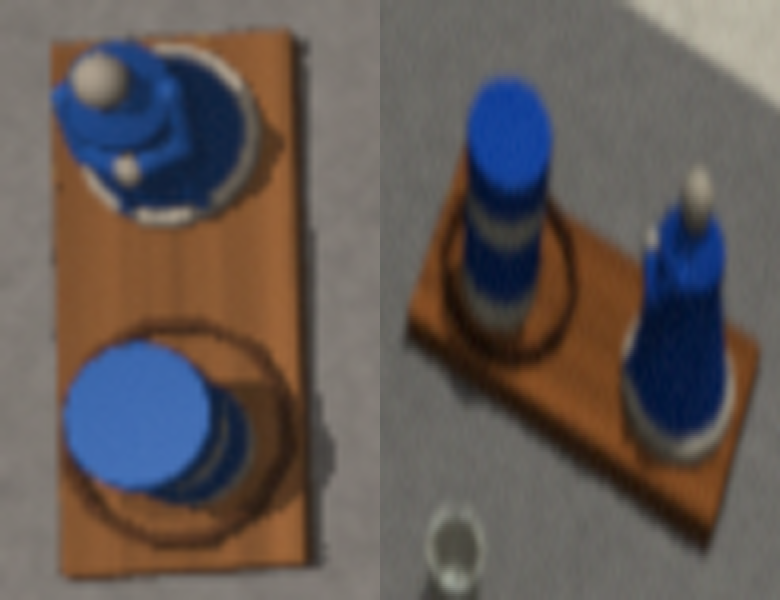

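The enlarged view shows the blue pot inside the rim with a gap all round. All four pots are within about 5 mm of their ring centres, so I'm handing the job in.

```bash
python3 -c "
from workcell import arm
print(arm.job_done())"
```

```text
the job is handed in; nothing more can be done
None
```

I stood the red, yellow, green and blue pots upright inside the rings of their matching figurines, each within about 5 mm of centre, left the white, black and pink pots alone, and handed the job in at about 25 s; no verdict came back.

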